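# Vent-up capacitor into the supply's cradle

## Task

Take the blue capacitor out of its foam tray, lay it on the green mat and roll it there until its white stripe and red vent plug are uppermost, and let it come to rest. Then pick it up again and set it down gently in the half-round cradle on the power supply chassis, lengthwise in the middle, stripe still uppermost and terminals towards the copper bars, and let go. Never drop it, and leave the phone, spool and screwdriver where they are.

Things in the scene. Friction and masses are not known exactly. Their poses are not given: they have to be found in the camera images.
- capacitor: Big electrolytic capacitor: a smooth round can, 51 mm diameter, 115 mm long, about 0.32 kg, dark blue. A white stripe, 16 mm wide with dark dashes, runs down its side. Origin: on its axis, at mid-length. x: along the axis to the terminals; z: out through the stripe, so z straight up means stripe uppermost. It starts lying in the tray, stripe 100 to 180 degrees away from up, to either side.
- terminals (a point): Centre of the can's terminal end, a black lid with two brass terminals (11 mm either side of the axis, 6 mm proud); 57.5 mm from the can's middle, in its +x
- vent (a point): Red vent plug (10 mm across) on the black lid, 14.5 mm off the axis on the stripe's side
- closed_end (a point): Centre of the can's closed end, bare aluminium, 57.5 mm from the can's middle, in its -x
- clear_mat (a point): Middle of the clear part of the green mat (the bench top, height 0) between tray and chassis: free about 65 mm ahead and behind and 100 mm to left and right. On the mat the can's axis is 25.5 mm high; pushed across its axis it rolls without slipping, 25.5 mm per radian, and stops by itself within about 10 mm.
- tray: Black transit tray, 200 x 150 mm, walls 20 mm high, pink foam inside; fixed. Origin: under its centre at bench height. z: level, along the nest, the way the terminals point; x: straight down; y: level, left of z. Foam rests, 16 mm long, carry the can 44 mm either side of its middle, up to 5 mm below its axis; the 72 mm between them are free for fingers. It stands left or right of the robot.
- nest (a point): Middle of the axis of a can lying in the tray, 45 mm above the bench; the can may lie up to 4 mm off it lengthwise. Beside the can's middle there is over 40 mm of room on each side.
- chassis: Open power supply chassis, fixed: aluminium plate 340 x 180 mm, top 10 mm high, on the other side from the tray. Origin: at bench height under the cradle, 90 mm from the plate's near edge. z up; x along the cradle to two upright copper bars, 85 mm from the origin and 53 mm high; behind them a green board, a yellow round transformer (60 mm high) and a heat sink.
- cradle (a point): On the axis of a can lying in the cradle, at the cradle's mid-length, 46 mm above the bench. The cradle is a black half-round block, 40 mm long, 98 mm wide; its cheeks rise to 3 mm below the can's axis and centre the can as it is lowered. It covers the can's middle: 37 mm overhang at each end, and beside the closed end (-x) the plate is clear for fingers.
- phone: White phone lying flat, 150 x 73 x 9 mm; origin under its centre, x along its length
- solder_spool: Grey solder spool standing on end, 54 mm diameter, 45 mm high; origin under its centre
- screwdriver: Screwdriver with red handle, 160 mm long, handle 26 mm thick, lying flat across the robot's front; origin under its mid-length, x to the tip
Not all that is in view belongs to the job. There is more than one size of the capacitor; the one meant has the size given above.

How it is judged:
On the way, in this order (a step that is already met when the one before it is completed fails the run):
1. the capacitor lies on the green mat, let go and at rest, stripe not yet up (height (world z) of capacitor between 0.022 and 0.0285 m and horizontal distance between capacitor and nest above 0.11 m and contact force between the fingers and capacitor below 0.3 N and linear speed of capacitor below 0.02 m/s and angular speed of capacitor below 0.3 rad/s and angle between capacitor's own z axis and vertical above 0.65 rad), for 0.2 s.
2. the capacitor rolls along the mat, its stripe coming up (height (world z) of capacitor between 0.022 and 0.0285 m and horizontal distance between capacitor and nest above 0.11 m and linear speed of capacitor above 0.002 m/s and angular speed of capacitor above 0.05 rad/s and angle between capacitor's own z axis and vertical between 0.38 and 0.62 rad).
3. the capacitor, still lying on the mat, has its stripe and vent uppermost within 20 degrees, and is let go and at rest (height (world z) of capacitor between 0.022 and 0.0285 m and horizontal distance between capacitor and nest above 0.11 m and contact force between the fingers and capacitor below 0.3 N and linear speed of capacitor below 0.02 m/s and angular speed of capacitor below 0.3 rad/s and angle between capacitor's own z axis and vertical below 0.35 rad), for 0.2 s.
At the end, for the whole second after the job is handed in: The capacitor lies down in the cradle, released and at rest: its middle within 12 mm lengthwise, 4 mm sideways and 4 mm in height of the cradle's, its axis along the cradle within 5 degrees, terminals at the copper bars' end, stripe and vent uppermost within 20 degrees (x of capacitor in the frame of cradle between -0.012 and 0.012 m and y of capacitor in the frame of cradle between -0.004 and 0.004 m and z of capacitor in the frame of cradle between -0.004 and 0.004 m and angle between the x axis of capacitor and the x axis of chassis, either way round below 0.08 rad and x of terminals in the frame of cradle above 0.03 m and angle between capacitor's own z axis and vertical below 0.35 rad and contact force between the fingers and capacitor below 0.3 N and linear speed of capacitor below 0.02 m/s and angular speed of capacitor below 0.3 rad/s); the robot touches nothing.
It fails at once if the phone is pushed more than 20 mm from its place (distance of phone from where it was at the start of the episode above 0.02 m).
It fails at once if the solder spool is pushed more than 20 mm from its place (distance of solder_spool from where it was at the start of the episode above 0.02 m).
It fails at once if the screwdriver is pushed more than 20 mm from its place (distance of screwdriver from where it was at the start of the episode above 0.02 m).
It fails at once if the capacitor is dropped: it falls free of the fingers by more than about 10 mm (reaches 0.45 m/s while not held) (contact force between the fingers and capacitor below 0.3 N and linear speed of capacitor above 0.45 m/s).
It also fails if it takes over 58 s, if anything falls off the work surface, if the arm or the gripper's body presses on something with over 40 N, if the wrist force passes 120 N, or if a joint passes its speed limit or range.

## Robot

A 7-joint arm with a two-finger parallel gripper is mounted at the origin on the work surface. World frame = base frame: x ahead of the robot, y to its left, z up, the work surface at z = 0. Lengths are in m, angles in rad, forces in N, time in s.
With the tool pointing down it reaches from about 0.35 to 0.775 m from the base axis. Payload 3.1 kg.
Tool frame: the origin (TCP) lies on the centre line of the jaws, within the pads' length; the fingertips stand 17 mm ahead of it and the grasp point (between the pads) lies 2 mm behind it (r.finger_overhang is the distance from the TCP to the fingertips, in m); z points along the fingers, y is the line along which they close (so a half turn about z gives the same grasp; the last joint's range is limited). The gripper opens to 85 mm and grips with 20 to 120 N. Pads are 22 mm wide; open, the fingers measure 114 mm over their backs; the gripper's body (76 mm by 85 mm) begins 54 mm behind the grasp point. The pads swing forward as they close: fully open they stand 13 mm farther back than shut.
Start: joints at [-1.24, 0.311, 0.014, 1.512, -0.004, 1.319, -0.027], TCP at [0.2, 0.512, 0.248] pointing down, gripper open.
Joint ranges: [-2.7, 2.7], [-0.3, 1.91], [-1.27, 1.3], [0.12, 2.57], [-1.44, 4.58], [0.2, 2.03], [-3.05, 3.05]. Speed limits (rad/s): [2.79, 2.79, 3.14, 3.14, 3.14, 3.14, 3.14].

## Interface

Orientations are given as a unit quaternion [x, y, z, w].
In Python, from bench import r gives the robot as it stands.
- The arm moves only by the shell command python3 -m jog 'ROWS' [FORCE]. ROWS is a JSON object of lists of equal length, an entry for each row: "dr": the turn, a rotation vector about the tool's x, y, z each as a share of pi rad, from -1 to 1, a list of three; "offset": the shift along the tool's x, y, z each as a share of 2.5 cm, from -1 to 1, a list of three; "grip": the opening, from -1 (shut) to 1 (fully open). A call has 1 to 10 rows; each row shifts and turns the commanded pose from where the row before left it, along the tool's axes as they then stand; what a row does not reach is not made up. A row lasts 1/8 s, in which the tool goes at most 62.5 mm and 10.7 degrees, less where a joint would pass 70% of its speed; a pose out of reach is approached as far as the arm can. A call with a number of a shift or a turn outside -1 to 1 is refused whole. A call with a gripper value outside its range is refused whole. The fingers move at their own pace and stop on an object; FORCE is the grip in N (left out, the last holds). Time passes only in rows, so rows that do not move let the fingers close. It gives the time, the measured TCP pose, the force, the opening and the grip force at its end, in the units of the state.
- r.read_state(): the state, without advancing time (a new reading comes with each control period).
- r.capture(name): name is "scene" or "top" or "wrist"; returns the picture (480x640x3 uint8, red, green, blue); there is no depth.
- r.camera_params(name): a dict with "fov_y" (degrees; the focal length in pixels is half the picture's height over the tangent of half this angle, whatever the lens; pixels are square), "cx", "cy" (the principal point, pixels), "dist_coeffs" ([k1, k2, p1, p2, k3] as OpenCV has them; the pictures are not rectified), "rvec" (rotation vector, rad) and "tvec" (3), from world to camera coordinates, as OpenCV has them. Camera axes: x right, y down, z forward; pixel columns grow to the right and rows downward; lengths in m; the calibration is good to about 2 mm. A picture is of the moment at which its call begins: read the wrist's pose just before it. camera_params takes no time and is no camera call; for the wrist camera it gives the pose at the moment of the call.
- r.hand_in(): hands the job in; it is judged then, once.
Trained networks look in the newest picture that a camera, given by its name, has taken for a name from the list of things; names that differ only in an ending like _2 or _b are one class to them, and where a whole thing is asked for, a point or a joint stands for the part that bears it (a point fixed in the world has none). Each returns a list of dicts, best first, with "confidence" (0 to 1); they miss things now and then, are a little off and sometimes report something else, mostly with a low value. They report only what shows in the picture. A call takes as long as a camera call. They do not tell look-alikes from the thing itself.
- r.spot_in(camera, name): "pixel" ([row, column] in pixels, amid what is visible of it).
- r.cut_out(camera, name): "region" (480x640 bool, what is visible of it) and "pixel" ([row, column] in pixels, amid what is visible of it).
The state is a dict: "t": time; "qpos": joint angles; "joint_vel": joint speeds; "joint_torque": joint torques, N m; "tcp_pos": TCP position; "tcp_rot": TCP orientation; "force": force on the tool from outside, world axes, zero at the start; "ft_torque": the same for the moment, N m; "finger_gap": finger opening in m; "gripper_force": force on a finger pad.
Only numpy, scipy, OpenCV 4.12 (cv2) and the standard library are available. Lean on these libraries where they do the work, as an engineer would, in place of code of your own. Each camera call takes 0.05 s, during which the arm holds its last target. There are 200 camera calls.

## Working session

There is one attempt and no reset: what is moved stays moved. The work goes in short steps, Python scripts to look and compute and a shell command to move; the robot and the scene stay as the last step left them, time stands still between calls to the robot, and variables do not carry over. Pictures are saved under pics/ and viewed, at most 10 in all, crops included, and the job is handed in when it is done.

```bash
ls; mkdir -p pics
python3 - <<'E'
from bench import r
import cv2,numpy as np
s=r.read_state(); print({k:np.round(v,3).tolist() for k,v in s.items()})
for c in ["scene","top"]:
    im=r.capture(c); cv2.imwrite(f"pics/{c}0.png",im[:,:,::-1])
    p=r.camera_params(c); print(c,{k:np.round(v,4).tolist() for k,v in p.items()})
    for n in ["capacitor","terminals","vent","closed_end","tray","chassis","phone","solder_spool","screwdriver"]:
        print(n,[(np.round(d["pixel"]).tolist(),round(d["confidence"],2)) for d in r.spot_in(c,n)])
E
```

```text
pics
{'t': 0.0, 'qpos': [-1.24, 0.312, 0.014, 1.513, -0.004, 1.319, -0.027], 'joint_vel': [0.001, -0.001, 0.001, -0.001, -0.0, 0.001, 0.001], 'joint_torque': [-0.0, -37.992, 0.146, -23.06, 0.012, 0.014, -0.0], 'tcp_pos': [0.2, 0.512, 0.247], 'tcp_rot': [0.185, 0.983, -0.001, -0.0], 'force': [-0.426, 0.304, 0.278], 'ft_torque': [-0.015, -0.033, 0.012], 'gripper_force': 0.0, 'finger_gap': 0.086}
scene {'fov_y': 56.1775, 'cx': 316.9122, 'cy': 244.9901, 'dist_coeffs': [-0.0507, 0.0, 0.0, 0.0, 0.0], 'rvec': [1.3081, 2.1198, -0.9815], 'tvec': [0.3596, -0.2661, 1.4897]}
capacitor [([228.0, 181.0], 0.85), ([214.0, 255.0], 0.82), ([198.0, 212.0], 0.54)]
terminals [([199.0, 209.0], 0.92), ([217.0, 255.0], 0.88), ([230.0, 178.0], 0.59)]
vent [([231.0, 177.0], 0.91), ([199.0, 211.0], 0.86), ([214.0, 257.0], 0.75)]
closed_end [([199.0, 212.0], 0.91), ([228.0, 176.0], 0.65), ([216.0, 257.0], 0.64)]
tray [([232.0, 257.0], 0.71)]
chassis [([316.0, 466.0], 0.61), ([213.0, 257.0], 0.6)]
phone [([324.0, 335.0], 0.59)]
solder_spool [([271.0, 322.0], 0.64)]
screwdriver [([229.0, 374.0], 0.61)]
top {'fov_y': 42.7276, 'cx': 325.6278, 'cy': 240.8957, 'dist_coeffs': [-0.1761, 0.0, 0.0, 0.0, 0.0], 'rvec': [2.1513, -2.1645, 0.1425], 'tvec': [-0.0792, 0.5788, 1.4609]}
capacitor [([254.0, 420.0], 0.91), ([206.0, 484.0], 0.76), ([265.0, 492.0], 0.75), ([258.0, 411.0], 0.61)]
terminals [([210.0, 483.0], 0.86), ([253.0, 419.0], 0.84), ([270.0, 492.0], 0.71)]
vent [([272.0, 489.0], 0.95), ([251.0, 421.0], 0.72), ([205.0, 484.0], 0.72)]
closed_end [([250.0, 421.0], 0.95), ([205.0, 483.0], 0.92), ([270.0, 490.0], 0.75)]
tray [([259.0, 412.0], 0.93)]
chassis [([243.0, 190.0], 0.64)]
phone [([171.0, 286.0], 0.95)]
solder_spool [([212.0, 319.0], 0.68)]
screwdriver [([308.0, 301.0], 0.73), ([251.0, 420.0], 0.37)]
```

View pics/scene0.png

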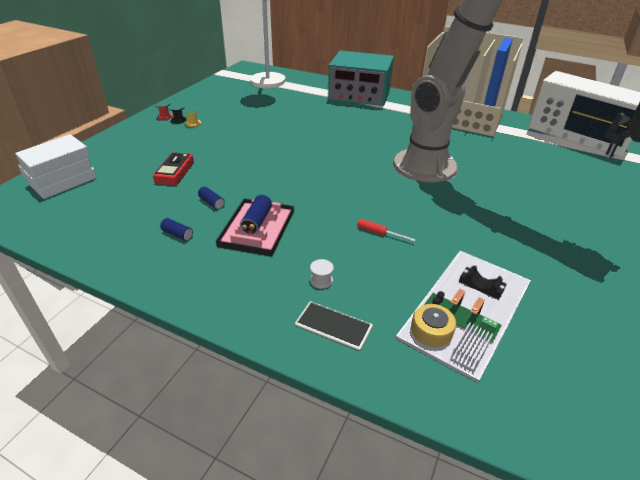

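View pics/top0.png

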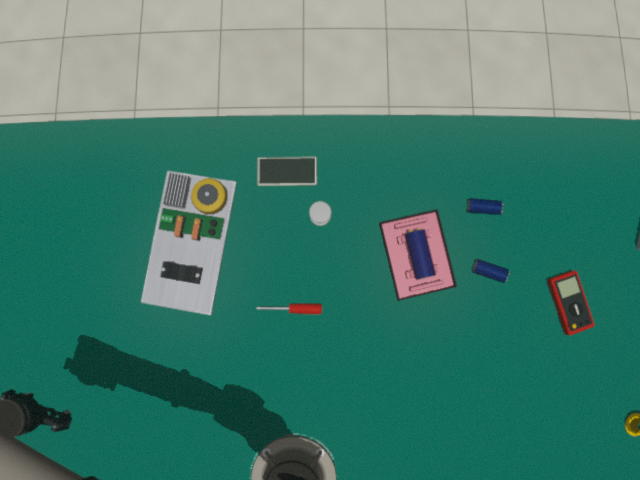

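The top view shows the tray with the can at right, around (col 419, row 254), and the cradle on the chassis at left, (181, 272). The spool is at (320, 213), the phone at (287, 171), and the screwdriver at (290, 308). In the scene view the brass terminals point away from the robot, at (248, 226). The two small blue cans outside the tray are decoys.

```bash
cat > h.py <<'E'
from bench import r
import cv2,numpy as np
from scipy.spatial.transform import Rotation as R
def cam(c):
    p=r.camera_params(c); f=240/np.tan(np.radians(p["fov_y"]/2))
    K=np.array([[f,0,p["cx"]],[0,f,p["cy"]],[0,0,1]])
    Rm=cv2.Rodrigues(np.array(p["rvec"],float))[0]; t=np.array(p["tvec"],float)
    return K,np.array(p["dist_coeffs"],float),Rm,t
def rays(C,uv):  # uv: (n,2) col,row
    K,D,Rm,t=C
    n=cv2.undistortPoints(np.array(uv,float).reshape(-1,1,2),K,D).reshape(-1,2)
    d=np.c_[n,np.ones(len(n))]@Rm; return -Rm.T@t,d/np.linalg.norm(d,axis=1)[:,None]
def onz(C,uv,z):
    o,d=rays(C,uv); return o+d*((z-o[2])/d[:,2])[:,None]
def tri(list_):  # [(C,uv)]
    A=np.zeros((3,3));b=np.zeros(3);P=[]
    for C,uv in list_:
        o,d=rays(C,[uv]);d=d[0];M=np.eye(3)-np.outer(d,d);A+=M;b+=M@o;P.append((o,d))
    x=np.linalg.solve(A,b); return x,[np.linalg.norm(np.cross(x-o,d)) for o,d in P]
def proj(C,X):
    K,D,Rm,t=C; return cv2.projectPoints(np.array(X,float).reshape(-1,1,3),cv2.Rodrigues(Rm)[0],t,K,D)[0].reshape(-1,2)
def pts(c,n,k=3):
    return [(np.round(d["pixel"][::-1],1).tolist(),round(d["confidence"],2)) for d in r.spot_in(c,n)][:k]
def save(c,name):
    im=r.capture(c); cv2.imwrite(f"pics/{name}.png",im[:,:,::-1]); return im
def mask(im): # can blue
    h=cv2.cvtColor(im,cv2.COLOR_RGB2HSV); return h
E
python3 - <<'E'
from h import *
np.set_printoptions(precision=4,suppress=True)
T=cam("top");S=cam("scene")
def o(n,uv,z): print(n,onz(T,[uv],z))
o("spool",(320,213),.045);o("phone",(287,171),.009);o("sd",(257,308),.005);o("sd",(322,308),.013)
o("can",(420,254),.045);o("lid",(415,230),.05);o("end",(424,278),.05)
o("tray corners",(380,222),.02);print(onz(T,[(436,210),(455,287),(399,299)],.02))
o("cradle",(181,272),.03);print("plate",onz(T,[(142,303),(211,314),(236,181),(167,171)],.01))
print("bars",onz(T,[(179,220),(196,222)],.053))
print(tri([(T,(420,254)),(S,(255,213))]), tri([(T,(181,272)),(S,(483,283))]))
print("sceneproj lid/end", proj(S,[[.5,-.3,.045]]))
for n in ["clear_mat","nest","cradle"]:
    r.capture("top");print(n,pts("top",n))
E
```

```text
spool [[ 0.6461 -0.0694  0.045 ]]
phone [[0.7609 0.0138 0.009 ]]
sd [[0.4164 0.0876 0.005 ]]
sd [[ 0.4156 -0.0729  0.013 ]]
can [[ 0.5438 -0.3121  0.045 ]]
lid [[ 0.6022 -0.3006  0.05  ]]
end [[ 0.4849 -0.3197  0.05  ]]
tray corners [[ 0.6271 -0.2182  0.02  ]]
[[ 0.6569 -0.3596  0.02  ]
 [ 0.4639 -0.4016  0.02  ]
 [ 0.4359 -0.2617  0.02  ]]
cradle [[0.5042 0.2735 0.03  ]]
plate [[0.4282 0.3764 0.01  ]
 [0.4016 0.2012 0.01  ]
 [0.7359 0.1429 0.01  ]
 [0.7644 0.3216 0.01  ]]
bars [[0.63   0.2761 0.053 ]
 [0.6247 0.2337 0.053 ]]
(array([ 0.5446, -0.3136,  0.0465]), [np.float64(0.0018609296360031535), np.float64(0.0018609296360031188)]) (array([0.505 , 0.2768, 0.0182]), [np.float64(0.0004979412105786874), np.float64(0.0004979412105787112)])
sceneproj lid/end [[268.8603 206.3352]]Traceback (most recent call last):
  File "<stdin>", line 13, in <module>
  File "h.py", line 23, in pts
    return [(np.round(d["pixel"][::-1],1).tolist(),round(d["confidence"],2)) for d in r.spot_in(c,n)][:k]
                                                                                      ~~~~~~~~~^^^^^
ValueError: it knows: capacitor, chassis, closed_end, cradle, nest, phone, screwdriver, solder_spool, terminals, tray, vent
```

Run:
```python
from h import *
np.set_printoptions(precision=4,suppress=True)
s=r.read_state();C=cam("wrist");Rt=R.from_quat(s["tcp_rot"]).as_matrix()
print("cam pos in tool",Rt.T@(-C[2].T@C[3]-s["tcp_pos"]));print("cam axes in tool (rows x,y,z)\n",C[2]@Rt, C[0],r.finger_overhang)
im=cv2.imread("pics/scene0.png")[170:270,155:305]
cv2.imwrite("pics/crop0.png",cv2.resize(im,None,fx=5.3,fy=5.3,interpolation=cv2.INTER_CUBIC))
def rows(tgt,yaw):pass
d=np.array([.40,.30,.30])-s["tcp_pos"];print("tool shift in rows of 25mm",Rt.T@d/.025)
```

```text
cam pos in tool [ 0.0708  0.0007 -0.1256]
cam axes in tool (rows x,y,z)
 [[ 0.0002  1.     -0.0007]
 [-0.9611  0.     -0.2761]
 [-0.2761  0.0007  0.9611]] [[347.4772   0.     318.6406]
 [  0.     347.4772 240.7157]
 [  0.       0.       1.    ]] 0.017
tool shift in rows of 25mm [-10.5317  -4.9981  -2.068 ]
```

View pics/crop0.png

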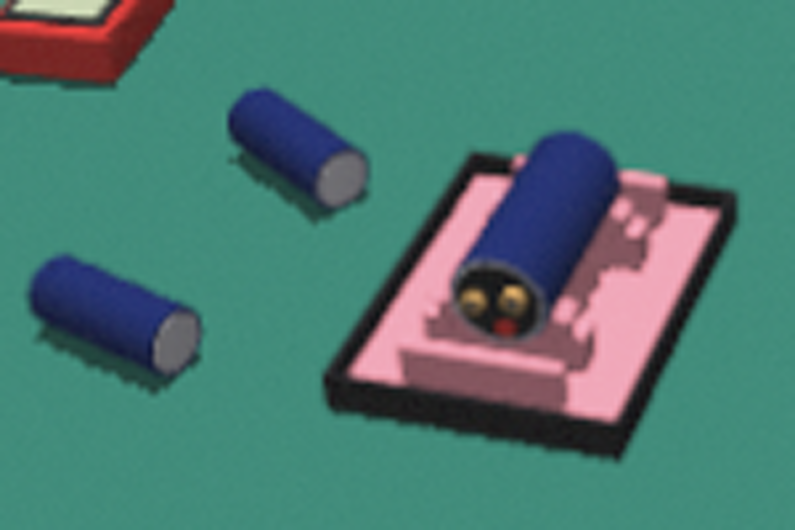

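The crop shows the vent low on the lid at about (505, 327), slightly to the right (+y), so the stripe is close to straight down. Next I'll view the cradle with the wrist camera on the way.

```bash
python3 -m jog '{"dr":[[0,0,-0.032],[0,0,-0.032],[0,0,0],[0,0,0],[0,0,0],[0,0,0],[0,0,0]],"offset":[[-0.9,-0.5,0],[-0.9,-0.5,0],[-0.9,-0.5,0],[-0.9,-0.5,0],[-0.9,-0.5,0],[-0.9,-0.5,0],[-0.9,-0.5,0]],"grip":[1,1,1,1,1,1,1]}' 60 && python3 -m jog '{"dr":[[0,0,0],[0,0,0],[0,0,0],[0,0,0],[0,0,0],[0,0,0]],"offset":[[-0.9,-0.5,0],[-0.9,-0.5,0],[-0.9,-0.5,0],[-0.9,-0.5,0],[-0.3,-0.3,0],[0,0,0]],"grip":[1,1,1,1,1,1]}'
python3 - <<'E'
from h import *
import pickle
np.set_printoptions(precision=4,suppress=True)
C=cam("wrist");im=save("wrist","w1");pickle.dump(C,open("w1.pkl","wb"));print(r.read_state()["tcp_pos"],r.read_state()["t"])
print(pts("wrist","cradle"))
# vent angle from the scene crop
from scipy.optimize import least_squares
S=cam("scene"); a=np.array([np.cos(.216),np.sin(.216),0]); l=np.array([-a[1],a[0],0]);u=np.array([0,0,1.])
px=np.array([[505,327],[473,300],[515,298],[500,300]])/5.3+[155,170]
def f(p,s=1):
    L=np.array([p[0],p[1],.045+p[3]])+.0575*a; z=np.cos(p[2])*u+np.sin(p[2])*l; y=np.cross(z,a)
    return np.r_[(proj(S,[L+.0145*z,L+.006*a-s*.011*y,L+.006*a+s*.011*y,L])-px).ravel(),p[3]/.002]
for s in(1,-1):
  q=least_squares(lambda p:f(p,s),[.545,-.312,np.pi,0]); print(s,q.x,np.degrees(q.x[2]),q.cost,q.fun.round(1))
E
```

```text
t: 1.92
tcp_pos: [0.3358, 0.393, 0.2484]
tcp_rot: [0.086, 0.996, 0.0, 0.0]
force: [-0.1, 0.2, -0.4]
finger_gap: 0.0856
gripper_force: 0.0
t: 2.68
tcp_pos: [0.4215, 0.3198, 0.2483]
tcp_rot: [0.086, 0.996, 0.0, -0.0]
force: [-0.4, 0.4, -0.1]
finger_gap: 0.0854
gripper_force: 0.0
[0.4207 0.3208 0.2483] 2.725
[([293.8, 301.1], 0.77)]
1 [ 0.5481 -0.3103  0.9651 -0.0003] 55.29597928310185 41.73271842412151 [ 2.3 -6.   0.7 -0.9 -2.   5.9 -1.   0.9 -0.1]
-1 [ 0.542  -0.3122  2.9458  0.    ] 168.77962080888065 1.856865753082908 [ 0.2 -1.2  0.1  0.7 -0.   1.1 -0.3 -0.7  0. ]
```

View pics/w1.png

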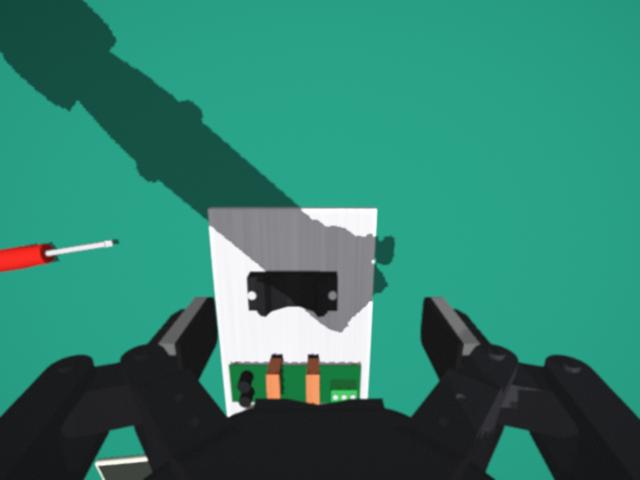

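The wrist view shows the cradle block at about cols 248–336, rows 271–310. The near plate edge is at row 208, cols 208–377, and the copper bars are at (275, 375) and (313, 375). I'll take a second view for height.

```bash
python3 -m jog '{"dr":[[0,0,0],[0,0,0],[0,0,0],[0,0,0],[0,0,0]],"offset":[[-0.84,-0.94,0],[-0.84,-0.94,0],[-0.84,-0.94,0],[0,0,0],[0,0,0]],"grip":[1,1,1,1,1]}'
python3 - <<'E'
from h import *
import pickle
np.set_printoptions(precision=4,suppress=True)
C2=cam("wrist");im2=save("wrist","w2");pickle.dump(C2,open("w2.pkl","wb"));print(r.read_state()["tcp_pos"],pts("wrist","cradle"))
d2=r.cut_out("wrist","cradle")
C1=pickle.load(open("w1.pkl","rb"));im1=cv2.imread("pics/w1.png")[:,:,::-1]
def guess(C): return proj(C,[[.5036,.2737,.03]])[0]
res=[]
for im,C in((im1,C1),(im2,C2)):
    g=guess(C);u,v=g.astype(int)
    m=(im.max(2)<55).astype(np.uint8); m[:, :max(u-70,0)]=0; m[:,u+70:]=0; m[:v-45]=0;m[v+45:]=0
    n,lab,st,ce=cv2.connectedComponentsWithStats(m); k=1+np.argmax(st[1:,4]); 
    box=cv2.boxPoints(cv2.minAreaRect(np.argwhere(lab==k)[:,::-1].astype(np.float32)));print(g,st[k],ce[k],box.tolist());
    plate=(im.min(2)>190).astype(np.uint8)
    print("pred plate corners",proj(C,[[.4282,.3764,.01],[.4016,.2012,.01]]).tolist(), proj(C,[[.63,.2761,.053],[.6247,.2337,.053]]).tolist())
i=cv2.imread("pics/w2.png");u,v=guess(C2).astype(int)
c=np.hstack([cv2.resize(cv2.imread("pics/w1.png")[190:410,190:390],None,fx=2,fy=2),cv2.resize(i[max(v-110,0):v+110,max(u-100,0):u+100],None,fx=2,fy=2)]);print(u,v,c.shape)
cv2.imwrite("pics/c2.png",c[:600,:800])
E
```

```text
t: 3.4
tcp_pos: [0.4703, 0.2419, 0.2483]
tcp_rot: [0.084, 0.996, 0.001, -0.001]
force: [-0.0, 0.3, 0.9]
finger_gap: 0.0853
gripper_force: 0.0
[0.4702 0.2422 0.2483] [([348.9, 266.3], 0.86)]
[288.6553 294.7308] [ 249  272   88   44 3113] [293.1831 290.3106] [[249.0, 272.0], [336.0, 272.0], [336.0, 315.0], [249.0, 315.0]]
pred plate corners [[371.171677746479, 207.2309798998499], [205.23171107096954, 211.02929142370948]] [[311.30844900073805, 403.9371938923007], [273.5565127408852, 405.2846802459346]]
[353.1293 240.199 ] [ 310  218   93   44 3396] [355.0963 237.7783] [[310.0, 218.0], [402.0, 218.0], [402.0, 261.0], [310.0, 261.0]]
pred plate corners [[439.80541048360294, 148.77155710159266], [266.5260953757506, 151.50492607387335]] [[373.8137033112534, 357.4282434040366], [334.0153527413719, 359.1470503756947]]
353 240 (440, 800, 3)
```

View pics/c2.png

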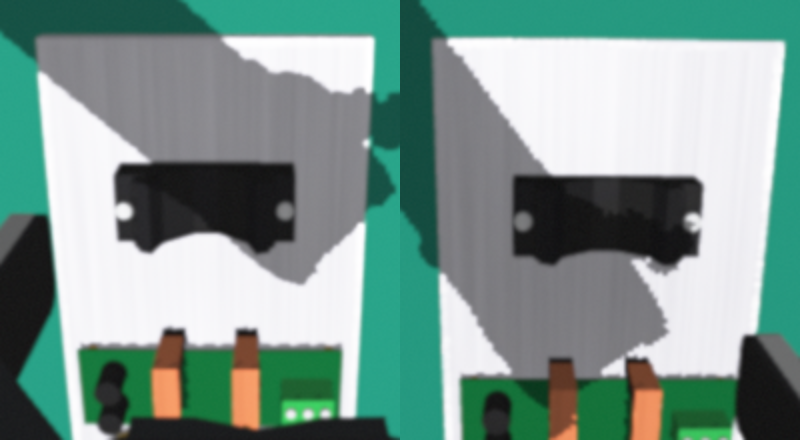

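The two crops show the flange screws at (251, 295) and (333, 295) in view 1, and (314, 240) and (399, 240) in view 2. The plate corners are clear in both.

Run:
```python
from h import *
import pickle
np.set_printoptions(precision=4,suppress=True)
C1=pickle.load(open("w1.pkl","rb"));C2=pickle.load(open("w2.pkl","rb"))
P=[]
for n,a,b in[("screwR",(251.5,295.5),(314.5,240.5)),("screwL",(333,295.5),(399,240.5)),("cornR",(208.5,208.5),(269,150)),("cornL",(377,208.5),(445,151))]:
    x,e=tri([(C1,a),(C2,b)]);P.append(x);print(n,x,np.round(e,4),onz(C1,[a],.01)[0],onz(C2,[b],.01)[0])
m=(P[0]+P[1])/2;d=P[1]-P[0];print("cradle",m,"yaw deg",np.degrees(np.arctan2(d[1],d[0]))-90,np.linalg.norm(d[:2]))
c=[(onz(C1,[a],.01)[0]+onz(C2,[b],.01)[0])/2 for a,b in[((208.5,208.5),(269,150)),((377,208.5),(445,151))]];d=c[1]-c[0];n=np.array([d[1],-d[0],0])/np.linalg.norm(d);print("from plate",(c[0]+c[1])/2+.09*n,np.degrees(np.arctan2(n[1],n[0])),np.linalg.norm(d))
s=r.read_state();Rt=R.from_quat(s["tcp_rot"]).as_matrix();print(s["tcp_pos"],Rt)
```

```text
screwR [0.4965 0.2346 0.0327] [0. 0.] [0.5061 0.2281 0.01  ] [0.5028 0.2333 0.01  ]
screwL [0.5121 0.3206 0.0306] [0.0004 0.0004] [0.5221 0.32   0.01  ] [0.5184 0.3243 0.01  ]
cornR [0.4005 0.203  0.0031] [0.0001 0.0001] [0.3996 0.2054 0.01  ] [0.4006 0.204  0.01  ]
cornL [0.4316 0.3829 0.0059] [0.0001 0.0001] [0.4306 0.3823 0.01  ] [0.4313 0.3816 0.01  ]
cradle [0.5043 0.2776 0.0317] yaw deg -10.285872112008377 0.08736150010768637
from plate [0.5042 0.2779 0.01  ] -9.883785115425285 0.17993182296796253
[0.4704 0.2419 0.2482] [[-0.9859  0.1675 -0.0006]
 [ 0.1675  0.9859  0.0008]
 [ 0.0008  0.0007 -1.    ]]
```

```bash
python3 -m jog '{"dr":[[0,0,0],[0,0,0],[0,0,0],[0,0,0],[0,0,0],[0,0,0],[0,0,0],[0,0,0],[0,0,0],[0,0,0]],"offset":[[-0.22,-1,0],[-0.22,-1,0],[-0.22,-1,0],[-0.22,-1,0],[-0.22,-1,0],[-0.22,-1,0],[-0.22,-1,0],[-0.22,-1,0],[-0.22,-1,0],[-0.22,-1,0]],"grip":[1,1,1,1,1,1,1,1,1,1]}' >/dev/null && python3 -m jog '{"dr":[[0,0,0],[0,0,0],[0,0,0],[0,0,0],[0,0,0],[0,0,0],[0,0,0],[0,0,0],[0,0,0],[0,0,0]],"offset":[[-0.22,-1,0],[-0.22,-1,0],[-0.22,-1,0],[-0.22,-1,0],[-0.22,-1,0],[-0.22,-1,0],[-0.22,-1,0],[-0.22,-1,0],[-0.22,-1,0],[0,0,0]],"grip":[1,1,1,1,1,1,1,1,1,1]}'
python3 - <<'E'
from h import *
import pickle
C=cam("wrist");save("wrist","w3");pickle.dump(C,open("w3.pkl","wb"))
E
python3 -m jog '{"dr":[[0,0,-0.041],[0,0,-0.041],[0,0,-0.041],[0,0,0]],"offset":[[-0.2,-0.9,0],[-0.2,-0.9,0],[-0.2,-0.9,0],[0,0,0]],"grip":[1,1,1,1]}'
python3 - <<'E'
from h import *
import pickle
C=cam("wrist");im=save("wrist","w4");pickle.dump(C,open("w4.pkl","wb"))
for n in["capacitor","nest","tray"]:print(n,pts("wrist",n))
cv2.imwrite("pics/c34.png",cv2.resize(np.hstack([cv2.imread("pics/w3.png"),cv2.imread("pics/w4.png")]),(800,300),interpolation=cv2.INTER_AREA))
E
```

```text
t: 6.05
tcp_pos: [0.493, -0.2473, 0.2482]
tcp_rot: [0.087, 0.996, -0.001, -0.0]
force: [-0.3, 0.1, -1.5]
finger_gap: 0.0852
gripper_force: 0.0
t: 6.6
tcp_pos: [0.5057, -0.3132, 0.248]
tcp_rot: [-0.107, 0.994, 0.0, -0.0]
force: [-1.0, -0.1, 0.5]
finger_gap: 0.0857
gripper_force: 0.0
capacitor [([133.7, 312.9], 0.85), ([310.8, 250.6], 0.73)]
nest [([337.0, 231.3], 0.59), ([590.9, 184.7], 0.39)]
tray [([336.4, 231.7], 0.17)]
```

View pics/c34.png

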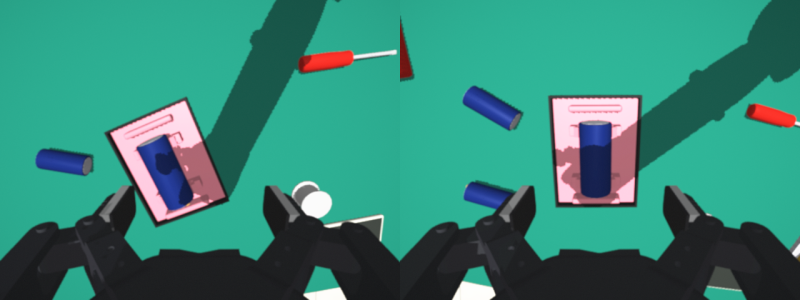

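Left view: can at about (165, 172) half-scale. Right view: can at (595, 158), aligned with the jaws. I'll fit its pose to the silhouettes.

```bash
cat >> h.py <<'E'
from scipy.optimize import minimize
def blue(im):
    i=im.astype(int); m=((i[:,:,2]>1.5*i[:,:,1])&(i[:,:,2]>1.5*i[:,:,0])&(i[:,:,2]>35)).astype(np.uint8)
    return cv2.morphologyEx(m,cv2.MORPH_CLOSE,np.ones((7,7),np.uint8))
def comp(m,uv):
    n,lab,st,ce=cv2.connectedComponentsWithStats(m); ok=[k for k in range(1,n) if st[k,4]>150]
    k=min(ok,key=lambda k:np.hypot(*(ce[k]-uv))); return (lab==k).astype(np.uint8)
t_=np.linspace(0,2*np.pi,48)
def silh(C,p,S=4):
    x,y,z,yaw=p; a=np.array([np.cos(yaw),np.sin(yaw),0]);l=np.array([-a[1],a[0],0]);c=np.array([x,y,z])
    ring=.0255*(np.cos(t_)[:,None]*l+np.sin(t_)[:,None]*[0,0,1.])
    out=np.zeros((480,640),np.uint8); E=[c+s*.0575*a+ring for s in(1,-1)]
    q=lambda X:np.round(proj(C,X)*16).astype(np.int32)
    cv2.fillConvexPoly(out,cv2.convexHull(q(np.vstack(E))),1,shift=4)
    o=-C[2].T@C[3]
    for s,e in zip((1,-1),E):
        if (o-(c+s*.0575*a))@(s*a)>0: cv2.fillConvexPoly(out,q(e),0,shift=4)
    return out
def fit(views,p0,free=(0,1,2,3)):
    free=list(free);p0=np.array(p0,float);sc=np.array([.01,.01,.01,.1])
    def cost(v):
        p=p0.copy();p[free]+=v*sc[free]; return sum(1-(silh(C,p)&m).sum()/(silh(C,p)|m).sum() for C,m in views)
    q=minimize(cost,np.zeros(len(free)),method="Nelder-Mead",options=dict(initial_simplex=np.vstack([np.zeros(len(free)),np.eye(len(free))]),xatol=.01,fatol=1e-4))
    p0[free]+=q.x*sc[free]; return p0,q.fun/len(views)
E
python3 - <<'E'
from h import *
import pickle
np.set_printoptions(precision=4,suppress=True)
V=[]
for n in("w3","w4"):
    C=pickle.load(open(n+".pkl","rb"));im=cv2.imread(f"pics/{n}.png")[:,:,::-1];V.append((C,comp(blue(im),proj(C,[[.543,-.312,.06]])[0])))
T=(cam("top"),None);im=cv2.imread("pics/top0.png")[:,:,::-1];T=(T[0],comp(blue(im),(420,254)));print([v[1].sum() for v in V+[T]])
for vs in(V,V[1:],V+[T]):
  print(fit(vs,[.543,-.312,.045,.216],(0,1,2,3) if len(vs)>1 else (0,1,3)))
s=r.read_state();print(s["tcp_pos"],R.from_quat(s["tcp_rot"]).as_matrix())
E
```

```text
[np.uint64(5370), np.uint64(5517), np.uint64(830)]
(array([ 0.5438, -0.3107,  0.038 ,  0.217 ]), np.float64(0.060216533099011094))
(array([ 0.5411, -0.31  ,  0.045 ,  0.231 ]), np.float64(0.08340255856454559))
(array([ 0.5426, -0.3106,  0.041 ,  0.1939]), np.float64(0.1151915742389417))
[ 0.5059 -0.3114  0.2483] [[-0.9767 -0.2148  0.0002]
 [-0.2148  0.9767  0.0017]
 [-0.0005  0.0016 -1.    ]]
```

```bash
python3 -m jog '{"dr":[[0,0,0],[0,0,0],[0,0,0],[0,0,0],[0,0,0],[0,0,0],[0,0,0]],"offset":[[-0.71,-0.14,0.5],[-0.71,-0.14,0.5],[0,0,1],[0,0,1],[0,0,1],[0,0,1],[0,0,0]],"grip":[1,1,1,1,1,1,1]}' && python3 -m jog '{"dr":[[0,0,0],[0,0,0],[0,0,0],[0,0,0],[0,0,0],[0,0,0],[0,0,0]],"offset":[[0,0,0.8],[0,0,0.8],[0,0,0.8],[0,0,0.5],[0,0,0.3],[0,0,0],[0,0,0]],"grip":[1,1,1,1,1,1,1]}' && python3 -m jog '{"dr":[[0,0,0],[0,0,0],[0,0,0],[0,0,0],[0,0,0],[0,0,0],[0,0,0],[0,0,0]],"offset":[[0,0,0],[0,0,0],[0,0,0],[0,0,0],[0,0,0],[0,0,0],[0,0,0],[0,0,0]],"grip":[-1,-1,-1,-1,-1,-1,-1,-1]}' 60
```

```text
t: 7.68
tcp_pos: [0.5403, -0.3102, 0.1212]
tcp_rot: [-0.108, 0.994, 0.002, -0.002]
force: [-0.3, 1.7, 0.8]
finger_gap: 0.0853
gripper_force: 0.0
t: 8.55
tcp_pos: [0.5421, -0.3132, 0.0442]
tcp_rot: [-0.107, 0.994, -0.0, 0.001]
force: [-0.7, -0.8, -0.1]
finger_gap: 0.0856
gripper_force: 0.0
t: 9.55
tcp_pos: [0.5418, -0.3121, 0.0442]
tcp_rot: [-0.107, 0.994, 0.001, 0.0]
force: [-1.1, 2.3, 5.9]
finger_gap: 0.0492
gripper_force: 62.6
```

```bash
python3 -m jog '{"dr":[[0,0,0],[0,0,0],[0,0,0],[0,0,0],[0,0,0],[0,0,0],[0,0,0],[0,0,0],[0,0,0],[0,0,0]],"offset":[[0,0,-0.3],[0,0,-0.6],[0,0,-0.8],[0,0,-0.8],[0,0,-0.8],[-0.07,0.48,0],[-0.15,0.97,0],[-0.15,0.97,0],[-0.15,0.97,0],[-0.15,0.97,0]],"grip":[-1,-1,-1,-1,-1,-1,-1,-1,-1,-1]}' && python3 -m jog '{"dr":[[0,0,0],[0,0,0],[0,0,0],[0,0,0],[0,0,0],[0,0,0],[0,0,0],[0,0,0],[0,0,0]],"offset":[[-0.15,0.97,0],[-0.15,0.97,0],[-0.15,0.97,0],[-0.15,0.97,0],[-0.15,0.97,0],[-0.15,0.97,0],[-0.15,0.97,0],[-0.15,0.97,0],[-0.15,0.97,0]],"grip":[-1,-1,-1,-1,-1,-1,-1,-1,-1]}' && python3 -m jog '{"dr":[[0,0,0.023],[0,0,0.023],[0,0,0.023],[0,0,0],[0,0,0]],"offset":[[0,0,0],[0,0,0],[0,0,0],[0,0,0],[0,0,0]],"grip":[-1,-1,-1,-1,-1]}'
```

```text
t: 10.8
tcp_pos: [0.5337, -0.2005, 0.1248]
tcp_rot: [-0.108, 0.994, 0.001, -0.001]
force: [-0.7, 0.5, -1.6]
finger_gap: 0.0494
gripper_force: 62.6
t: 11.92
tcp_pos: [0.5197, 0.0193, 0.1249]
tcp_rot: [-0.108, 0.994, 0.0, -0.001]
force: [0.2, 0.4, -2.5]
finger_gap: 0.0494
gripper_force: 62.6
t: 12.55
tcp_pos: [0.5205, 0.0181, 0.1254]
tcp_rot: [0.0, 1.0, 0.0, -0.0]
force: [0.3, -0.5, -2.4]
finger_gap: 0.0492
gripper_force: 62.7
```

```bash
python3 -m jog '{"dr":[[0,0,0],[0,0,0],[0,0,0],[0,0,0],[0,0,0],[0,0,0],[0,0,0],[0,0,0]],"offset":[[0,0,0.8],[0,0,0.8],[0,0,0.8],[0,0,0.8],[0,0,0.5],[0,0,0.22],[0,0,0],[0,0,0]],"grip":[-1,-1,-1,-1,-1,-1,-1,-1]}' && python3 -m jog '{"dr":[[0,0,0],[0,0,0]],"offset":[[0,0,0.04],[0,0,0.0]],"grip":[-1,-1]}'
python3 - <<'E'
from h import *
print(r.read_state()["force"]);save("scene","s1");save("top","t1")
S=cam("scene");print(proj(S,[[.578,.018,.0255]]),[pts("scene",n) for n in("vent","terminals")])
E
```

```text
t: 13.55
tcp_pos: [0.5218, 0.0176, 0.0285]
tcp_rot: [0.001, 1.0, 0.0, 0.001]
force: [-0.3, -0.2, -2.5]
finger_gap: 0.0494
gripper_force: 62.7
t: 13.8
tcp_pos: [0.5212, 0.0177, 0.0271]
tcp_rot: [0.001, 1.0, 0.0, 0.0]
force: [-0.0, -0.2, -2.9]
finger_gap: 0.0494
gripper_force: 62.7
[-2.66113570e-03 -1.60577418e-01 -2.85420893e+00]
[[367.76563852 265.30123635]] [[([374.1, 254.0], 0.95), ([212.9, 199.8], 0.85), ([177.0, 230.8], 0.67)], [([176.2, 229.3], 0.91), ([371.3, 257.9], 0.88), ([211.3, 197.6], 0.84)]]
```

```bash
python3 -m jog '{"dr":[[0,0,0],[0,0,0]],"offset":[[0,0,0.04],[0,0,0.0]],"grip":[-1,-1]}';python3 -m jog '{"dr":[[0,0,0],[0,0,0]],"offset":[[0,0,0.04],[0,0,0.0]],"grip":[-1,-1]}' | sed -n '2p;4p'; python3 -m jog '{"dr":[[0,0,0],[0,0,0]],"offset":[[0,0,0.03],[0,0,0.0]],"grip":[-1,-1]}'| sed -n '2p;4p'
```

```text
t: 14.25
tcp_pos: [0.5209, 0.0176, 0.0257]
tcp_rot: [0.001, 1.0, -0.0, -0.0]
force: [0.4, 1.0, -1.7]
finger_gap: 0.0497
gripper_force: 62.7
tcp_pos: [0.5211, 0.0176, 0.0248]
force: [-0.3, -0.3, -3.5]
tcp_pos: [0.5211, 0.0176, 0.0247]
force: [-2.7, 0.6, 4.6]
```

```bash
python3 -m jog '{"dr":[[0,0,0],[0,0,0],[0,0,0],[0,0,0],[0,0,0],[0,0,0],[0,0,0],[0,0,0]],"offset":[[0,0,0],[0,0,0],[0,0,0],[0,0,0],[0,0,0],[0,0,0],[0,0,0],[0,0,0]],"grip":[0,1,1,1,1,1,1,1]}'
cat >> h.py <<'E'
def ventfit(yaw,p0,px,z=.0255,cam_="scene",s=1):
    "red plug pixel -> stripe angle, + to world left"
    pass
E
python3 - <<'E'
from h import *
im=save("scene","s2")
S=cam("scene");u,v=proj(S,[[.578,.0176,.0255]])[0].astype(int);print(u,v,pts("scene","vent"))
c=im[v-30:v+30,u-40:u+40];cv2.imwrite("pics/s2c.png",cv2.resize(c[:,:,::-1],None,fx=10,fy=10,interpolation=cv2.INTER_CUBIC))
i=c.astype(float);w=np.clip(i[:,:,0]-1.6*np.maximum(i[:,:,1],i[:,:,2])-15,0,None);yy,xx=np.mgrid[:60,:80];print((w*xx).sum()/w.sum()*10,(w*yy).sum()/w.sum()*10,u-40,v-30)
E
```

```text
t: 15.75
tcp_pos: [0.5211, 0.0176, 0.0241]
tcp_rot: [0.001, 1.0, -0.0, 0.0]
force: [0.1, 0.5, -0.9]
finger_gap: 0.0856
gripper_force: 0.0
367 265 [([373.9, 254.5], 0.87), ([175.6, 230.2], 0.76), ([211.4, 198.9], 0.64)]
403.3114754098361 362.0 327 235
```

View pics/s2c.png

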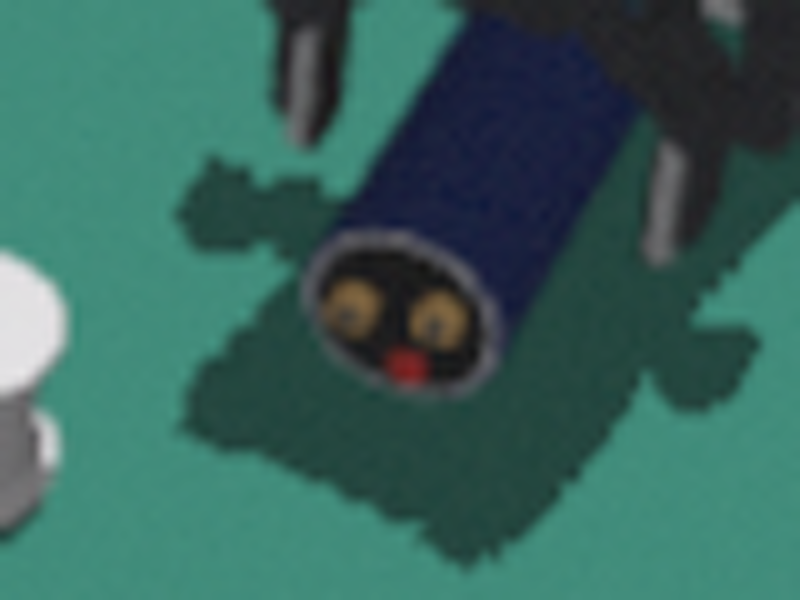

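The lid rim is an ellipse centred at about (400, 312) in the 10× crop. The terminals are at (350, 312) and (440, 320), and the vent is at (405, 364), near the bottom. Now fitting the angle.

```bash
cat >> h.py <<'E'
from scipy.optimize import least_squares
def stripe(yaw,c0,vent,terms,ctr,z0=.0255,th0=np.pi):
    S=cam("scene");a=np.array([np.cos(yaw),np.sin(yaw),0]);l=np.array([-a[1],a[0],0]);u=np.array([0,0,1.])
    px=np.array([vent,*terms,ctr],float)
    def f(p):
        L=np.array([p[0],p[1],z0+p[3]])+.0575*a;z=np.cos(p[2])*u+np.sin(p[2])*l;y=np.cross(z,a)
        a_,b_=L+.006*a+.011*y,L+.006*a-.011*y
        q=proj(S,[L+.0145*z,a_,b_,L])
        if (q[1,0]>q[2,0])!=(px[1,0]>px[2,0]): q[[1,2]]=q[[2,1]]
        return np.r_[(q-px).ravel(),p[3]/.002]
    q=min((least_squares(f,[*c0,t,0]) for t in np.arange(-3,3.2,.5)),key=lambda q:q.cost)
    return q.x[:2].round(4),round(np.degrees(q.x[2]),1),round(q.cost,2)
E
python3 - <<'E'
from h import *
g=lambda x,y:(327+x/10,235+y/10)
for yaw in(-.05,0,.03):print(yaw,stripe(yaw,(.521,.018),g(405,364),[g(350,312),g(440,320)],g(400,312)))
im=save("top","t2");T=cam("top")
m=comp(blue(im),proj(T,[[.52,.018,.05]])[0]);print(m.sum())
E
```

```text
-0.05 (array([0.5227, 0.0202]), np.float64(166.1), np.float64(1.26))
0 (array([0.5226, 0.0172]), np.float64(-193.0), np.float64(1.18))
0.03 (array([0.5227, 0.0155]), np.float64(-192.5), np.float64(1.15))
418
```

```bash
python3 -m jog '{"dr":[[0,0,0],[0,0,0],[0,0,0],[0,0,0],[0,0,0],[0,0,0],[0,0,0],[0,0,0],[0,0,0],[0,0,0]],"offset":[[0,0,0.16],[0,-0.3,0],[0,-0.2,0],[0,-0.15,0],[0,-0.15,0],[0,-0.15,0],[0,-0.15,0],[0,-0.15,0],[0,-0.15,0],[0,-0.15,0]],"grip":[1,1,1,1,1,1,1,1,1,1]}' && python3 -m jog '{"dr":[[0,0,0],[0,0,0],[0,0,0],[0,0,0],[0,0,0],[0,0,0],[0,0,0],[0,0,0],[0,0,0],[0,0,0]],"offset":[[0,-0.15,0],[0,-0.15,0],[0,-0.15,0],[0,-0.15,0],[0,-0.15,0],[0,-0.15,0],[0,-0.15,0],[0,-0.15,0],[0,-0.15,0],[0,0,0]],"grip":[1,1,1,1,1,1,1,1,1,1]}' && python3 -m jog '{"dr":[[0,0,0],[0,0,0],[0,0,0],[0,0,0]],"offset":[[0,0.2,0],[0,0,0],[0,0,0],[0,0,0]],"grip":[1,1,1,1]}'
python3 - <<'E'
from h import *
im=save("scene","s3")
S=cam("scene");u,v=proj(S,[[.578,-.045,.0255]])[0].astype(int);print(u-40,v-30,pts("scene","vent"))
c=im[v-30:v+30,u-40:u+40];cv2.imwrite("pics/s3c.png",cv2.resize(c[:,:,::-1],None,fx=10,fy=10,interpolation=cv2.INTER_CUBIC))
i=c.astype(float);w=np.clip(i[:,:,0]-1.6*np.maximum(i[:,:,1],i[:,:,2])-15,0,None);yy,xx=np.mgrid[:60,:80];print((w*xx).sum()/w.sum()*10+5,(w*yy).sum()/w.sum()*10+5)
E
```

```text
t: 17.15
tcp_pos: [0.521, -0.0213, 0.0201]
tcp_rot: [0.001, 1.0, 0.0, 0.0]
force: [1.0, 0.1, 1.3]
finger_gap: 0.0855
gripper_force: 0.1
t: 18.4
tcp_pos: [0.5209, -0.0555, 0.0201]
tcp_rot: [0.001, 1.0, -0.0, 0.0]
force: [-0.1, 0.0, -0.6]
finger_gap: 0.0853
gripper_force: 0.0
t: 18.9
tcp_pos: [0.521, -0.0499, 0.0201]
tcp_rot: [0.001, 1.0, -0.0, 0.0]
force: [0.8, 0.4, -0.5]
finger_gap: 0.0855
gripper_force: 0.0
303 227 [([348.2, 246.8], 0.82), ([209.7, 199.6], 0.79), ([176.6, 232.2], 0.67)]
611.6578313253011 145.43614457831322
```

View pics/s3c.png

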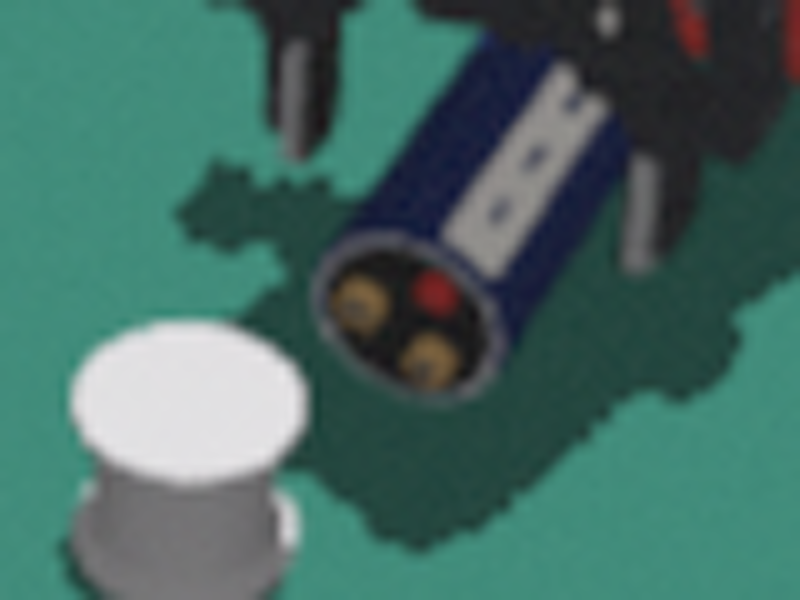

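The stripe now shows, to the right of top. The vent is at (437, 292), the terminals at (360, 302) and (430, 360), and the rim centre at (410, 315).

Run:
```python
from h import *
g=lambda x,y:(303+x/10,227+y/10)
for yaw in(-.05,0,.05):print(yaw,stripe(yaw,(.521,-.035),g(437,292),[g(360,302),g(430,360)],g(410,315)))
```

```text
-0.05 (array([ 0.5251, -0.0394]), np.float64(30.7), np.float64(0.18))
0 (array([ 0.5251, -0.0426]), np.float64(32.1), np.float64(0.21))
0.05 (array([ 0.5252, -0.0457]), np.float64(33.5), np.float64(0.26))
```

```bash
python3 -m jog '{"dr":[[0,0,0],[0,0,0],[0,0,0],[0,0,0],[0,0,0],[0,0,0],[0,0,0],[0,0,0]],"offset":[[0,-0.25,0],[0,-0.15,0],[0,-0.15,0],[0,-0.15,0],[0,-0.15,0],[0,0,0],[0,0,0],[0,0.2,0]],"grip":[1,1,1,1,1,1,1,1]}' && python3 -m jog '{"dr":[[0,0,0],[0,0,0],[0,0,0]],"offset":[[0,0.2,0],[0,0,0],[0,0,0]],"grip":[1,1,1]}'
python3 - <<'E'
from h import *
im=save("scene","s4")
S=cam("scene");u,v=proj(S,[[.5825,-.056,.0255]])[0].astype(int);print(u-40,v-30,pts("scene","vent"))
c=im[v-30:v+30,u-40:u+40];cv2.imwrite("pics/s4c.png",cv2.resize(c[:,:,::-1],None,fx=10,fy=10,interpolation=cv2.INTER_CUBIC))
E
```

```text
t: 20.0
tcp_pos: [0.5209, -0.0663, 0.0201]
tcp_rot: [0.001, 1.0, -0.0, 0.0]
force: [-0.6, -0.3, -0.3]
finger_gap: 0.0858
gripper_force: 0.0
t: 20.38
tcp_pos: [0.521, -0.061, 0.0201]
tcp_rot: [0.001, 1.0, -0.0, 0.0]
force: [0.9, 0.1, 0.2]
finger_gap: 0.0851
gripper_force: 0.0
298 227 [([212.7, 197.2], 0.84), ([344.8, 241.3], 0.67), ([175.9, 228.7], 0.55)]
```

View pics/s4c.png

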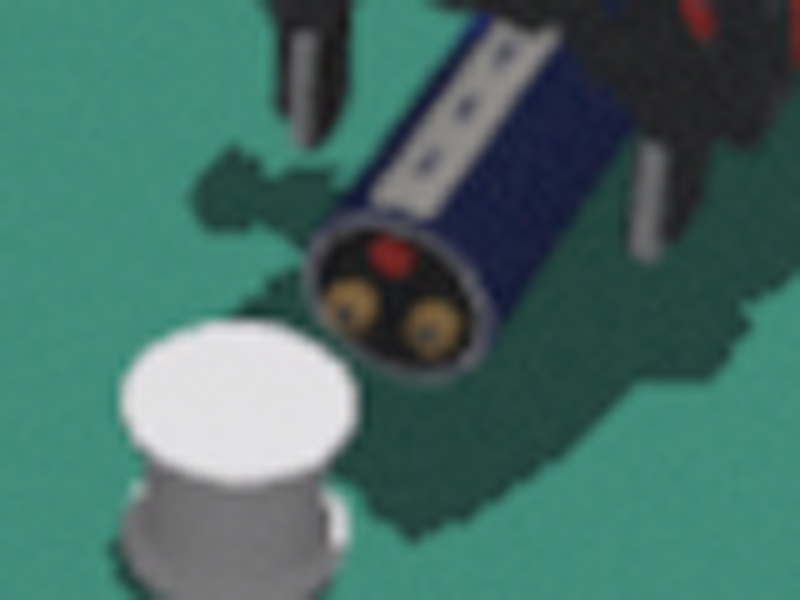

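Vent at (391, 257), terminals at (349, 306) and (433, 329), rim centre about (398, 296): the stripe looks nearly up.

Run:
```python
from h import *
g=lambda x,y:(298+x/10,227+y/10)
for yaw in(-.05,0,.05):print(yaw,stripe(yaw,(.521,-.05),g(391,257),[g(349,306),g(433,329)],g(398,296)))
C=cam("wrist");im=save("wrist","w5");T=cam("top");it=save("top","t5")
S=cam("scene");print((cv2.imread("pics/s4.png")[:,:,::-1]).shape,r.read_state()["t"])
# stripe centre line in the scene crop: two points on the stripe edges at the lid and further up
import itertools
A=onz(S,[g(405,205),g(505,45)],.051);print("stripe line",A,np.degrees(np.arctan2(*(A[0]-A[1])[[1,0]])))
```

```text
-0.05 (array([ 0.5263, -0.0541]), np.float64(-8.7), np.float64(0.42))
0 (array([ 0.5262, -0.0572]), np.float64(-7.4), np.float64(0.37))
0.05 (array([ 0.5263, -0.0603]), np.float64(-6.0), np.float64(0.37))
(480, 640, 3) 20.575
stripe line [[ 0.57814441 -0.05933965  0.051     ]
 [ 0.50989546 -0.06249356  0.051     ]] 2.645856783717949
```

```bash
python3 -m jog '{"dr":[[0,0,0],[0,0,0],[0,0,0],[0,0,0],[0,0,0],[0,0,0],[0,0,0],[0,0,0],[0,0,0],[0,0,0]],"offset":[[0,0.14,0],[0,0,-0.3],[0,0,-0.8],[0,0,-0.8],[0,0,-0.8],[0.7,0,-0.8],[0.7,0,-0.8],[0,0,-0.5],[0,0,0],[0,0,0]],"grip":[1,1,1,1,1,1,1,1,1,1]}'
python3 - <<'E'
from h import *
np.set_printoptions(precision=4,suppress=True)
C=cam("wrist");im=save("wrist","w6");i=im.astype(int)
T=cam("top");it=save("top","t6")
p0=[.525,-.057,.0255,0.03]
def m_(im,C):
    m=blue(im); i=im.astype(int); uv=proj(C,[p0[:2]+[.051]])[0]
    sil=cv2.dilate(silh(C,p0),np.ones((25,25),np.uint8)); w=((i.min(2)>110)&(i.max(2)-i.min(2)<40)).astype(np.uint8)
    return cv2.morphologyEx((m|w)*sil,cv2.MORPH_CLOSE,np.ones((9,9),np.uint8))
mw=m_(im,C);mt=m_(it,T);print(mw.sum(),silh(C,p0).sum(),mt.sum(),silh(T,p0).sum())
for v in([(C,mw)],[(T,mt)],[(C,mw),(T,mt)]):print(fit(v,p0,(0,1,3)))
w=cv2.resize(im[:,:,::-1],(400,300));o=im.copy();cs,_=cv2.findContours(mw,0,1);cv2.drawContours(o,cs,-1,(255,255,0),1)
cv2.imwrite("pics/c6.png",np.hstack([cv2.resize(o[:,:,::-1],(520,390)),cv2.resize(it[200:330,270:362,::-1],(276,390))]))
s=r.read_state();print(s["t"],s["tcp_pos"],s["tcp_rot"])
E
```

```text
t: 21.82
tcp_pos: [0.4862, -0.0574, 0.1396]
tcp_rot: [0.001, 1.0, -0.0, -0.0]
force: [0.9, 0.7, 0.4]
finger_gap: 0.0854
gripper_force: 0.0
10844 10353 523 1029
(array([ 0.5183, -0.0582,  0.0255,  0.0094]), np.float64(0.11019040902679833))
(array([ 0.5071, -0.0628,  0.0255,  0.4056]), np.float64(0.588021778584392))
(array([ 0.5169, -0.0587,  0.0255,  0.0183]), np.float64(0.409952551459397))
21.925 [ 0.4858 -0.0574  0.1392] [ 0.0009  1.     -0.0001 -0.0008]
```

View pics/c6.png

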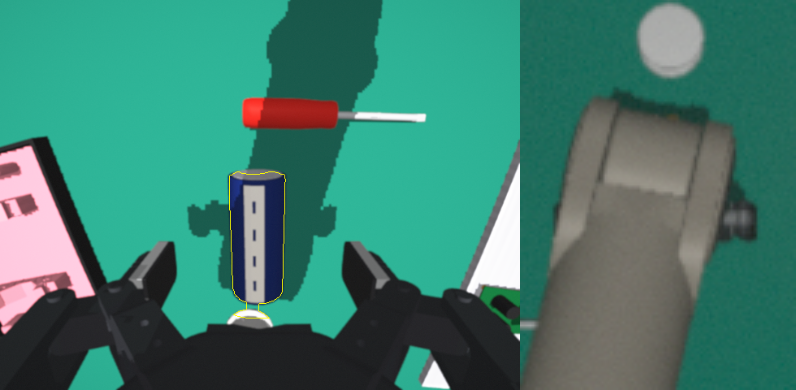

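The wrist view shows the stripe centred at col 255 on the can (edges 229–285), so it is nearly up and leaning a little to −y. The spool and screwdriver are in place.

Run:
```python
from h import *
np.set_printoptions(precision=4,suppress=True)
C=cam("wrist");im=cv2.imread("pics/w6.png")[:,:,::-1]
b=blue(im)
for row in(250,300,345):
    c=np.where(b[row,250:380])[0]+250;w=im[row,250:380].astype(int).min(1);k=np.where(w>100)[0]+250
    print(row,c.min(),c.max(),k.min(),k.max())
    L=onz(C,[(c.min()-.5,row),(c.max()+.5,row)],.0255+.004)[:,:];St=onz(C,[(k.min()-.5,row),(k.max()+.5,row)],.051);print(L.mean(0),St.mean(0),L[1,1]-L[0,1])
col=im[190:400,316].astype(int);print([(190+i,c.tolist()) for i,c in enumerate(col) if i%1==0 and (20<i<40 or 170<i<200)])
print(proj(C,[[.518-.0575,-.058,.051],[.518+.0575,-.058,.051],[.525-.0575,-.058,.051],[.525+.0575,-.058,.051]]))
```

```text
250 282 350 300 325
[ 0.4897 -0.0582  0.0295] [ 0.4829 -0.0603  0.051 ] 0.04903055172212803
300 284 348 301 325
[ 0.5286 -0.0584  0.0295] [ 0.5183 -0.0602  0.051 ] 0.04826360877736373
345 286 347 302 325
[ 0.5669 -0.0581  0.0295] [ 0.5531 -0.0601  0.051 ] 0.04808199842845011
[(211, [119, 117, 122]), (212, [118, 118, 122]), (213, [120, 119, 123]), (214, [117, 117, 121]), (215, [116, 115, 119]), (216, [115, 114, 118]), (217, [117, 117, 120]), (218, [117, 117, 121]), (219, [120, 119, 123]), (220, [115, 115, 121]), (221, [90, 91, 105]), (222, [53, 58, 85]), (223, [29, 38, 79]), (224, [24, 34, 80]), (225, [23, 34, 80]), (226, [19, 32, 78]), (227, [46, 51, 86]), (228, [104, 105, 117]), (229, [161, 158, 157]), (361, [190, 186, 178]), (362, [191, 187, 179]), (363, [192, 187, 180]), (364, [191, 187, 179]), (365, [192, 188, 180]), (366, [191, 187, 180]), (367, [191, 187, 179]), (368, [191, 186, 178]), (369, [191, 187, 179]), (370, [191, 186, 180]), (371, [180, 177, 172]), (372, [147, 146, 149]), (373, [91, 91, 109]), (374, [48, 60, 89]), (375, [43, 107, 109]), (376, [47, 160, 139]), (377, [47, 180, 151]), (378, [45, 182, 152]), (379, [46, 176, 148]), (380, [56, 161, 135]), (381, [99, 150, 135]), (382, [163, 171, 167]), (383, [231, 228, 228]), (384, [253, 252, 251]), (385, [254, 254, 254]), (386, [254, 254, 254]), (387, [254, 254, 254]), (388, [254, 253, 253]), (389, [241, 239, 239])]
[[315.9732 215.9244]
 [316.5832 371.8806]
 [316.0137 226.7659]
 [316.6164 379.9535]]
```

```bash
python3 -m jog '{"dr":[[0,0,0],[0,0,0],[0,0,0],[0,0,0],[0,0,0],[0,0,0],[0,0,0],[0,0,0]],"offset":[[0.13,0,0.8],[0,0,0.9],[0,0,0.9],[0,0,0.8],[0,0,0.7],[0,0,0.45],[0,0,0],[0,0,0]],"grip":[1,1,1,1,1,1,1,1]}' && python3 -m jog '{"dr":[[0,0,0],[0,0,0],[0,0,0],[0,0,0],[0,0,0],[0,0,0],[0,0,0],[0,0,0],[0,0,0],[0,0,0]],"offset":[[0,0,0],[0,0,0],[0,0,0],[0,0,0],[0,0,0],[0,0,0],[0,0,0],[0,0,0],[0,0,0],[0,0,0]],"grip":[0.6,0.4,0.3,0.2,0.1,-0.2,-1,-1,-1,-1]}' 110 && python3 -m jog '{"dr":[[0,0,0],[0,0,0],[0,0,0],[0,0,0],[0,0,0],[0,0,0],[0,0,0],[0,0,0]],"offset":[[0,0,-0.1],[0,0,-0.2],[0,0,-0.4],[0,0,-0.8],[0,0,-0.8],[0,0,-0.8],[0,0,-0.4],[0,0,0]],"grip":[-1,-1,-1,-1,-1,-1,-1,-1]}'
```

```text
t: 22.92
tcp_pos: [0.4833, -0.0577, 0.0267]
tcp_rot: [0.001, 1.0, -0.0, 0.001]
force: [-0.3, 0.4, 0.4]
finger_gap: 0.0855
gripper_force: 0.0
t: 24.18
tcp_pos: [0.4828, -0.0576, 0.0271]
tcp_rot: [0.001, 1.0, 0.0, 0.0]
force: [-2.4, -0.5, 6.2]
finger_gap: 0.048
gripper_force: 111.9
t: 25.18
tcp_pos: [0.4832, -0.0576, 0.1145]
tcp_rot: [0.001, 1.0, 0.0, 0.001]
force: [-0.2, 0.9, -3.8]
finger_gap: 0.0485
gripper_force: 113.6
```

Run:
```python
from h import *
np.set_printoptions(precision=4,suppress=True)
s=r.read_state();print(s["tcp_pos"],s["force"],s["ft_torque"])
Rt=R.from_quat(s["tcp_rot"]).as_matrix();print(Rt)
im=save("scene","s7");S=cam("scene");x=s["tcp_pos"]
# expected lid centre if not drooped
L=np.array([x[0]+.0385+.0575,x[1],x[2]+.0008]);print("lid exp",proj(S,[L,L+[0,0,.0145],L-[0,0,.01]]).tolist(),pts("scene","vent",2),pts("scene","terminals",2))
u,v=proj(S,[L])[0].astype(int);c=im[v-30:v+30,u-40:u+40];i=c.astype(float);w=np.clip(i[:,:,0]-1.6*np.maximum(i[:,:,1],i[:,:,2])-15,0,None);w[:, :20]=0;w[:,60:]=0;yy,xx=np.mgrid[v-30:v+30,u-40:u+40];print("red",(w*xx).sum()/w.sum(),(w*yy).sum()/w.sum())
```

```text
[ 0.4832 -0.0576  0.1145] [-0.1806  0.8887 -3.8179] [0.0468 0.1065 0.0714]
[[-1.      0.0019  0.0017]
 [ 0.0019  1.      0.0001]
 [-0.0017  0.0001 -1.    ]]
lid exp [[340.29791505735926, 226.5904889486421], [340.60555159479617, 221.5313441814405], [340.0887594419194, 230.02739811499106]] [([348.7, 217.8], 0.93), ([209.0, 200.1], 0.83)] [([345.9, 215.3], 0.64), ([212.9, 198.1], 0.58)]
red 351.3847540983607 223.0722950819672
```

```bash
python3 -m jog '{"dr":[[0,0,0],[0,0,0],[0,0,0],[0,0,0],[0,0,0],[0,0,0],[0,0,0],[0,0,0],[0,0,0],[0,0,0]],"offset":[[0,0.3,0],[0.06,0.6,0],[0.06,0.8,0],[0.06,0.9,0],[0.06,0.9,0],[0.06,0.9,0],[0.06,0.9,0],[0.06,0.9,0],[0.06,0.9,0],[0.06,0.9,0]],"grip":[-1,-1,-1,-1,-1,-1,-1,-1,-1,-1]}' >/dev/null&& python3 -m jog '{"dr":[[0,0,0],[0,0,0],[0,0,0],[0,0,0],[0,0,0],[0,0,0],[0,0,0.0184],[0,0,0.0184],[0,0,0.0184],[0,0,0]],"offset":[[0.06,0.9,0],[0.06,0.9,0],[0,0.9,0],[0,0.9,0],[0,0.9,0],[0,0.6,0],[0,0.4,0],[0,0.17,0],[0,0,0],[0,0,0]],"grip":[-1,-1,-1,-1,-1,-1,-1,-1,-1,-1]}'
python3 - <<'E'
from h import *
np.set_printoptions(precision=4,suppress=True)
C=cam("wrist");s=r.read_state();im=save("wrist","w8");i=im.astype(int)
Rt=R.from_quat(s["tcp_rot"]).as_matrix();tp=np.array(s["tcp_pos"]);print(s["t"],tp,Rt[:,1],s["finger_gap"])
tgt=np.array([.4668,.2841,tp[2]]);print("shift tool units",Rt.T@(tgt-tp)/.025)
# stripe & edges in held can
z=tp[2]-.0016
ctr=tp+.038*-Rt[:,0];print("exp can centre px",proj(C,[[*ctr[:2],z+.0255]]), "ends",proj(C,[[*(tp+(.038-.0575)*-Rt[:,0])[:2],z+.0255],[*(tp+.0955*-Rt[:,0])[:2],z+.0255]]))
b=blue(im)
for row in range(230,420,20):
    c=np.where(b[row,230:410])[0]+230
    w=i[row,230:410].min(1);k=np.where((w>120))[0]+230;k=k[(k>c.min())&(k<c.max())] if len(c) else k
    if len(c) and len(k):print(row,c.min(),c.max(),k.min(),k.max())
E
```

```text
t: 27.82
tcp_pos: [0.467, 0.2844, 0.1137]
tcp_rot: [0.087, 0.996, -0.0, -0.0]
force: [-0.3, -0.9, -3.0]
finger_gap: 0.048
gripper_force: 113.6
27.825 [0.467  0.2844 0.1137] [ 0.174   0.9847 -0.0005] 0.04801009922042356
shift tool units [ 0.006  -0.0119  0.    ]
exp can centre px [[316.0994 444.1456]] ends [[315.728  305.9025]
 [316.4105 544.2734]]
330 257 380 291 338
350 258 379 291 338
370 261 376 292 337
390 262 375 293 337
```

Run:
```python
from h import *
np.set_printoptions(precision=4,suppress=True)
S=cam("scene");s=r.read_state();Rt=R.from_quat(s["tcp_rot"]).as_matrix();tp=np.array(s["tcp_pos"])
new=save("scene","s9")
def reds(im,lo):
    i=im.astype(int);m=((i[:,:,0]>1.7*np.maximum(i[:,:,1],i[:,:,2]))&(i[:,:,0]>60)).astype(np.uint8);n,l,st,ce=cv2.connectedComponentsWithStats(m)
    return [(ce[k].round(1).tolist(),int(st[k,4])) for k in range(1,n) if np.hypot(*(ce[k]-lo))<60]
s7=cv2.imread("pics/s7.png")[:,:,::-1]
for nm,im,p,a in(("s7",s7,np.array([.4832,-.0576,.1145]),np.array([1,0,0])),("s9",new,tp,-Rt[:,0])):
    for dr in(0,5,10,15):
        t=np.radians(dr);d=a*np.cos(t)-np.array([0,0,np.sin(t)]);n=np.array([0,0,np.cos(t)])+a*np.sin(t)
        q=p+[0,0,-.0016]+.0955*d+.0145*n;print(nm,dr,proj(S,[q])[0])
    print(reds(im,proj(S,[p+.09*a])[0]))
C=cam("wrist");im=save("wrist","w9").astype(int);print([(rw,im[rw,318].tolist()) for rw in range(280,330,3)])
```

```text
s7 0 [340.6324 222.247 ]
s7 5 [340.2949 225.3836]
s7 10 [340.0888 228.3349]
s7 15 [340.0139 231.0769]
[([371.6, 226.6], 258), ([338.9, 223.4], 17)]
s9 0 [486.4987 261.3554]
s9 5 [485.327  264.5638]
s9 10 [484.2832 267.5676]
s9 15 [483.3749 270.343 ]
[([484.5, 262.7], 19)]
[(280, [100, 99, 102]), (283, [98, 98, 101]), (286, [97, 97, 100]), (289, [97, 96, 100]), (292, [96, 96, 99]), (295, [95, 94, 97]), (298, [95, 95, 99]), (301, [95, 94, 98]), (304, [101, 101, 105]), (307, [36, 39, 61]), (310, [15, 23, 54]), (313, [22, 31, 70]), (316, [16, 26, 65]), (319, [13, 23, 63]), (322, [77, 77, 89]), (325, [160, 156, 150]), (328, [161, 157, 151])]
```

```bash
python3 -m jog '{"dr":[[0,0,0],[0,0,0],[0,0,0],[0,0,0],[0,0,0],[0,0,0],[0,0,0],[0,0,0]],"offset":[[0,0,0.4],[0,0,0.6],[0,0,0.6],[0,0,0.4],[0,0,0.3],[0,0,0.12],[0,0,0],[0,0,0]],"grip":[-1,-1,-1,-1,-1,-1,-1,-1]}' && python3 -m jog '{"dr":[[0,0,0],[0,0,0],[0,0,0],[0,0,0]],"offset":[[0,0,0.06],[0,0,0],[0,0,0.06],[0,0,0]],"grip":[-1,-1,-1,-1]}'
```

```text
t: 28.98
tcp_pos: [0.4676, 0.2845, 0.0538]
tcp_rot: [0.088, 0.996, 0.0, 0.0]
force: [-0.3, -0.2, -2.7]
finger_gap: 0.0483
gripper_force: 113.6
t: 29.48
tcp_pos: [0.467, 0.2841, 0.0501]
tcp_rot: [0.088, 0.996, -0.0, -0.0]
force: [0.5, -0.5, -1.8]
finger_gap: 0.0482
gripper_force: 113.6
```

```bash
for k in 1; do python3 -m jog '{"dr":[[0,0,0],[0,0,0]],"offset":[[0,0,0.05],[0,0,0]],"grip":[-1,-1]}'|sed -n '2p;4p'; python3 -m jog '{"dr":[[0,0,0],[0,0,0]],"offset":[[0,0,0.04],[0,0,0]],"grip":[-1,-1]}'|sed -n '2p;4p';done
```

```text
tcp_pos: [0.4672, 0.2842, 0.0491]
force: [-0.5, -0.0, -2.1]
tcp_pos: [0.4672, 0.2842, 0.0489]
force: [-2.5, -2.4, 4.3]
```

```bash
python3 -m jog '{"dr":[[0,0,0],[0,0,0]],"offset":[[0,0,0.03],[0,0,0]],"grip":[-1,-1]}'|sed -n '2,4p'; python3 -m jog '{"dr":[[0,0,0],[0,0,0]],"offset":[[0,0,0.03],[0,0,0]],"grip":[-1,-1]}'|sed -n '2,4p'
```

```text
tcp_pos: [0.4671, 0.2843, 0.0487]
tcp_rot: [0.088, 0.996, 0.0, -0.0]
force: [-3.8, -1.8, 9.0]
tcp_pos: [0.467, 0.2843, 0.0486]
tcp_rot: [0.088, 0.996, 0.0, -0.0]
force: [-5.8, -3.1, 13.6]
```

```bash
python3 -m jog '{"dr":[[0,0,0],[0,0,0]],"offset":[[0,0,-0.03],[0,0,0]],"grip":[-1,-1]}' 30|sed -n '2,6p'; python3 -m jog '{"dr":[[0,0,0],[0,0,0],[0,0,0],[0,0,0],[0,0,0],[0,0,0],[0,0,0],[0,0,0]],"offset":[[0,0,0],[0,0,0],[0,0,0],[0,0,0],[0,0,0],[0,0,0],[0,0,0],[0,0,0]],"grip":[0.2,0.3,0.4,0.6,0.8,1,1,1]}' && python3 -m jog '{"dr":[[0,0,0],[0,0,0],[0,0,0],[0,0,0],[0,0,0],[0,0,0],[0,0,0],[0,0,0]],"offset":[[0,0,-0.2],[0,0,-0.6],[0,0,-0.9],[0,0,-0.9],[0,0,-0.9],[0.5,0,-0.9],[0.5,0,0],[0,0,0]],"grip":[1,1,1,1,1,1,1,1]}'
python3 - <<'E'
from h import *
np.set_printoptions(precision=4,suppress=True)
C=cam("wrist");im=save("wrist","w10");i=im.astype(int);s=r.read_state();print(s["tcp_pos"],s["t"])
b=blue(im);P=[];Q=[]
e=proj(C,[[.5042+d*.985,.2775-d*.1727,.0715] for d in(-.0575,-.02,.02,.0575)]);print(e)
for row in np.linspace(e[0,1]+15,e[3,1]-12,6).astype(int):
    c0=int(np.interp(row,e[:,1],e[:,0]))
    c=np.where(b[row,c0-45:c0+45])[0]+c0-45;k=np.where(i[row,c0-25:c0+25].min(1)>90)[0]+c0-25
    if not len(c) or not len(k):continue
    L=onz(C,[(c.min()-.5,row),(c.max()+.5,row)],.05).mean(0);St=onz(C,[((k.min()+k.max())/2,row)],.0715)[0];P.append(L);print(row,c.min(),c.max(),k.min(),k.max(),L,St)
x0,y0=.5042,.2775
print([(rw,i[rw,int(e[0,0])].tolist()) for rw in range(int(e[0,1])-12,int(e[0,1])+12,2)])
S=cam("scene");sc=save("scene","s10").astype(int)
m=((sc[:,:,0]>1.7*np.maximum(sc[:,:,1],sc[:,:,2]))&(sc[:,:,0]>60)).astype(np.uint8);n,l,st,ce=cv2.connectedComponentsWithStats(m);v=proj(S,[[.5042+.0575*.985,.2775-.0575*.1727,.0605]])[0]
print("vent exp",v,[(ce[k],st[k,4]) for k in range(1,n) if np.hypot(*(ce[k]-v))<15])
E
```

```text
tcp_pos: [0.4671, 0.2842, 0.0487]
tcp_rot: [0.088, 0.996, 0.0, -0.0]
force: [-4.1, -2.4, 9.4]
finger_gap: 0.0485
gripper_force: 114.7
t: 31.72
tcp_pos: [0.4671, 0.2843, 0.0473]
tcp_rot: [0.088, 0.996, 0.0, 0.0]
force: [-0.3, -0.1, 0.3]
finger_gap: 0.0852
gripper_force: 0.0
t: 32.72
tcp_pos: [0.4409, 0.2891, 0.157]
tcp_rot: [0.087, 0.996, 0.0, -0.001]
force: [0.3, 0.5, -0.3]
finger_gap: 0.0854
gripper_force: 0.0
[0.4415 0.2886 0.1566] 32.775
[[316.3006 265.8427]
 [316.3886 317.9223]
 [316.4791 368.1023]
 [316.5604 410.5156]]
280 283 350 300 324 [0.466  0.2842 0.05  ] [0.4568 0.2829 0.0715]
304 282 350 300 324 [0.4847 0.2805 0.05  ] [0.4738 0.2799 0.0715]
327 283 349 300 323 [0.5035 0.2772 0.05  ] [0.4907 0.2765 0.0715]
351 285 346 300 323 [0.524  0.2731 0.05  ] [0.5094 0.2731 0.0715]
374 285 344 300 322 [0.5446 0.2687 0.05  ] [0.5281 0.2693 0.0715]
398 287 342 299 321 [0.5674 0.2646 0.05  ] [0.5487 0.2648 0.0715]
[(253, [100, 99, 104]), (255, [99, 98, 102]), (257, [100, 99, 103]), (259, [99, 98, 101]), (261, [97, 97, 100]), (263, [97, 97, 100]), (265, [97, 97, 99]), (267, [98, 98, 104]), (269, [39, 42, 65]), (271, [17, 27, 66]), (273, [18, 27, 66]), (275, [79, 79, 91])]
vent exp [478.6988 283.8619] [(array([475.2222, 284.5   ]), np.int32(18))]
```

```bash
python3 -c "
from bench import r
print(r.hand_in())"
```

```text
the job is handed in; nothing more can be done
None
```

The capacitor is in the cradle, released and at rest, with the stripe about 6° off straight up, terminals towards the copper bars and its middle about 1.5 mm off lengthwise; I handed the job in at about 33 s of the 58 s allowed, and the hand-in returned no verdict.

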